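Set the offset-bent tube in the welding jig

TASK

Get the bare-steel tube with the double (Z-shaped) bend ready for welding: turn it to match the jig and lower it into the two blue notched blocks, so that each of its straight ends rests fully down on the floor of its notch and the tube sits centred, sticking out about equally far beyond both blocks. Lower it in rather than dropping it, leave it lying there, and do not disturb the copper elbow tube.

Things in the scene. Friction and masses are not known exactly. Their poses are not given: they have to be found in the camera images.
- offset_mid (a point): Centre (also of mass) of the bare-steel Z-bent tube, 22 mm diameter, 0.25 kg, lying flat, this point 11 mm above the bench. Its axis runs, in its own x, y (z up), in mm: end (-112,-30), bend (-30,-30), bend (30,30), end (112,30): two straight legs along x joined by an 85 mm diagonal at 45 degrees through this point. A half turn about z gives the same shape. Grip it across the diagonal.
- seat (a point): Point of the fixed jig where the tube's centre lies when seated: midway between the two notches, 56 mm above the bench; x runs along both notches, z up. The seated tube has its x along this x, either way round, and each end sticks out 14 mm beyond its block. Between the blocks the space down to the plate, 10 mm above the bench, is free for fingers.
- jig: Fixed jig, axes as the seat's, origin 56 mm below it on the bench: aluminium plate 204 x 134 x 10 mm with two blue blocks, 40 (x) by 64 mm (y), tops 78 mm above the bench, centres at (78, 30) and (-78, -30) mm. Through the middle of each runs a notch along x, open upward: 50 mm wide at the top, narrowing to 26 mm at 55 mm height, flat floor 45 mm above the bench.
- elbow_mid (a point): Loose copper tube, 22 mm diameter, with one right-angle bend, lying flat on the bench: a bystander that must stay where it is. This point is 11 mm above the bench, 30 mm inside the bend, on its line of symmetry; in its own x, y the tube's axis runs from the end (-83, -53) mm to the bend (0, 30) to the end (83, -53).

How it is judged:
By the outcome, as a careful person would: the job done as asked, in the order asked, and still so for the second after the job is handed in, with the robot touching nothing.
It also fails if it takes over 35 s, if anything falls off the work surface, if the arm or the gripper's body presses on something with over 40 N, if the wrist force passes 120 N, or if a joint passes its speed limit or range.

ROBOT

A 6-joint arm with a two-finger parallel gripper is mounted at the origin on the work surface. World frame = base frame: x ahead of the robot, y to its left, z up, the work surface at z = 0. Lengths are in m, angles in degrees, forces in N, time in s.
With the tool pointing down it reaches from about 0.25 to 0.725 m from the base axis. Payload 9.7 kg.
Tool frame: the origin (TCP) lies on the centre line of the jaws, within the pads' length; the fingertips stand 22 mm ahead of it and the grasp point (between the pads) lies 3 mm ahead of it; z points along the fingers, y is the direction in which the jaws open and shut (so a half turn about z gives the same grasp; the last joint's range is limited). The gripper opens to 85 mm and grips with 20 to 120 N. Pads are 22 mm wide; open, the fingers measure 114 mm over their backs; the gripper's body (76 mm by 85 mm) begins 54 mm behind the grasp point. The pads swing forward as they close: fully open they stand 13 mm farther back than shut.
Start: joints at [-69.672, 4.979, 10.078, 95.1, 0, 90], TCP at [0.191, -0.516, 0.253] pointing down, gripper open.
Joint ranges: [-179.16, 179.16], [-48.56, 103.87], [-65.8, 70.77], [-126.05, 130.52], [-82.76, 87.17], [-180, 180]. Speed limits (degrees/s): [127.2, 127.2, 147.25, 180, 180, 180].

INTERFACE

Orientations are given as [roll, pitch, yaw] about the fixed x, y, z axes, in that order (R = Rz(yaw) Ry(pitch) Rx(roll)).
In Python, from workcell import monitor, eyes, job gives the robot as it stands. The module is installed in compiled form; this text tells all that it offers.
- The arm moves only by the tool drive_tool, never from a script. Its argument "plan" is a list of rows, each a list of 3 entries, a list of its own where there are three numbers: the opening, from 0 (shut) to 1 (fully open), then the shift along the world's x, y, z in m, then the turn about the world's z in degrees. In form: [[gripper, [x, y, z], yaw], ...]. A call has 1 to 10 rows; each row shifts and turns the commanded pose from where the row before left it; what a row does not reach is not made up. A row lasts 1/8 s, in which the tool goes at most 62.5 mm and 10.7 degrees, less where a joint would pass 70% of its speed; a pose out of reach is approached as far as the arm can. A call is refused whole if a number of a shift passes 0.0625 or a number of a turn 10.7, either way. A call with a gripper value outside its range is refused whole. The fingers move at their own pace and stop on an object; "grip_force" is the grip in N (left out, the last holds). Time passes only in rows, so rows that do not move let the fingers close. It gives the time, the measured TCP pose, the force and the opening at its end, in the units of the state.
- monitor.get_obs(): the state, without advancing time (a new reading comes with each control period).
- eyes.camera(name): name is "side" or "top" or "wrist"; returns (picture, depth): 400x640x3 uint8, red, green, blue; 400x640 float32, m along the optical axis (not along the pixel's ray), 0 where there is no reading.
- eyes.camera_params(name): a dict with "fx", "fy", "cx", "cy" (pixels), "extrinsics" (4x4, takes a point from world to camera coordinates); the wrist camera has in their place "mount" (4x4, takes a point from camera to tool coordinates, whose origin is the TCP and whose axes are the flange's). Camera axes: x right, y down, z forward; pixel columns grow to the right and rows downward; lengths in m; the calibration is good to about 2 mm. The wrist camera is an equidistant fisheye: a pixel r from the principal point sees the ray r / f radians off the axis. A picture is of the moment at which its call begins: read the wrist's pose just before it. camera_params takes no time and is no camera call.
- job.job_done(): hands the job in, once; it reports no verdict.
The state is a dict: "time": time; "q": joint angles; "qd": joint speeds; "joint_efforts": joint torques, N m; "ee_pos": TCP position; "tcp_rot": TCP orientation; "wrist_force": force on the tool from outside, world axes, zero at the start; "torque": the same for the moment, N m; "opening": finger opening in m.
Only numpy, scipy, OpenCV 4.12 (cv2) and the standard library are available. Lean on these libraries where they do the work, as an engineer would, in place of code of your own. Each camera call takes 0.05 s, during which the arm holds its last target.

## Working session

There is one attempt and no reset: what is moved stays moved. The work goes in short steps, Python scripts to look and compute and a tool call to move; the robot and the scene stay as the last step left them, time stands still between calls to the robot, and variables do not carry over. Pictures are saved under pics/ and viewed, and the job is handed in when it is done.

Besides the shell and the picture viewer there is one more tool, called by a JSON object that holds its "name" and its "arguments", one argument or row to a line. drive_tool: Moves the arm, as the interface text tells. Its arguments: {"type":"object","properties":{"plan":{"type":"array","items":{"type":"array"}},"grip_force":{"type":"number"}},"required":["plan"]}

```bash
mkdir -p pics; python3 - <<'E'
from workcell import monitor, eyes
import cv2, numpy as np
o=monitor.get_obs()
for k,v in o.items(): print(k,np.round(v,4))
for n in ["top","side"]:
    im,d=eyes.camera(n); cv2.imwrite(f"pics/{n}0.png",im[:,:,::-1]); np.savez(f"{n}0.npz",im=im,d=d)
    p=eyes.camera_params(n); print(n,{k:np.round(v,4).tolist() for k,v in p.items()})
print(eyes.camera_params("wrist"))
E
```

```text
time 0.0
q [-6.96707e+01  5.01190e+00  1.00343e+01  9.50997e+01 -5.00000e-04
  9.00002e+01]
qd [ 0.022  -0.0849 -0.0174  0.0197 -0.0416  0.0201]
joint_efforts [-4.10000e-03 -5.20384e+01  4.64808e+01  1.58000e-02 -1.00000e-04
  0.00000e+00]
ee_pos [ 0.191  -0.5156  0.2526]
tcp_rot [-1.799228e+02  5.000000e-04  2.032910e+01]
wrist_force [ 0.468  -0.5346  0.3746]
torque [ 0.0649 -0.0277 -0.0014]
opening 0.0855
top {'fx': 376.0334, 'fy': 376.0334, 'cx': 324.2623, 'cy': 202.6629, 'extrinsics': [[-0.0261, -0.9994, -0.0232, 0.1072], [-0.9966, 0.0278, -0.0781, 0.5552], [0.0787, 0.021, -0.9967, 0.901], [0.0, 0.0, 0.0, 1.0]]}
side {'fx': 398.6381, 'fy': 398.6381, 'cx': 312.6797, 'cy': 203.1522, 'extrinsics': [[0.9592, -0.2823, -0.0134, -0.5045], [-0.1446, -0.4496, -0.8815, 0.1766], [0.2428, 0.8475, -0.4721, 0.5908], [0.0, 0.0, 0.0, 1.0]]}
{'fx': 309.70691628693146, 'fy': 309.70691628693146, 'cx': 322.5713097295707, 'cy': 202.1164204292837, 'mount': array([[ 1.18165256e-03, -9.52821176e-01, -3.03529917e-01,
         7.86578091e-02],
       [ 9.99999302e-01,  1.12909107e-03,  3.48663653e-04,
         2.43354956e-04],
       [ 1.04988084e-05, -3.03530117e-01,  9.52821845e-01,
        -1.20063512e-01],
       [ 0.00000000e+00,  0.00000000e+00,  0.00000000e+00,
         1.00000000e+00]])}
```

View pics/top0.png

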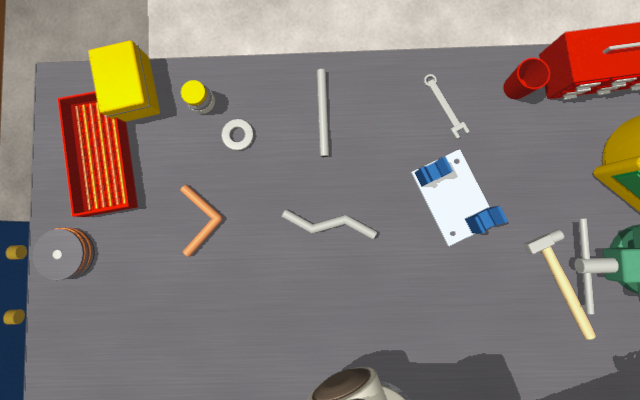

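View pics/side0.png

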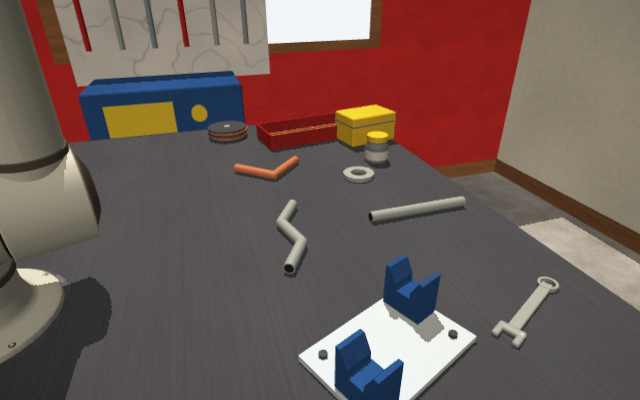

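The top view shows the steel Z-tube at about (330,224), with ends at (285,213) and (376,235). The jig is the white plate around (452,197), with blocks at (435,170) and (487,220). The elbow at (205,220) is well clear of both. Next I'll measure these points.

```bash
cat > h.py <<'E'
import numpy as np, cv2
from workcell import eyes
def ray(n,uv):
    p=eyes.camera_params(n);E=np.array(p["extrinsics"]);uv=np.atleast_2d(uv).astype(float)
    d=np.c_[(uv[:,0]-p["cx"])/p["fx"],(uv[:,1]-p["cy"])/p["fy"],np.ones(len(uv))]
    return -E[:3,:3].T@E[:3,3], d@E[:3,:3]
def plane(n,uv,z):
    c,d=ray(n,uv); return c+d*((z-c[2])/d[:,2])[:,None]
def cloud(n,D):
    v,u=np.mgrid[:400,:640];uv=np.c_[u.ravel(),v.ravel()]
    c,d=ray(n,uv); return (c+d*D.reshape(-1,1)).reshape(400,640,3)
def rect(pts): return cv2.minAreaRect(pts.astype(np.float32))
E
python3 - <<'E'
from h import *
for n in ["top","side"]:
    f=np.load(n+"0.npz");im,D=f["im"],f["d"];P=cloud(n,D);hsv=cv2.cvtColor(im,cv2.COLOR_RGB2HSV)
    ok=(D>0)
    # tube
    roi=np.zeros((400,640),bool)
    if n=="top": roi[200:250,270:390]=1
    else: roi[195:280,270:315]=1
    m=roi&ok&(P[...,2]>0.004)&(P[...,2]<0.05)
    k,lab,st,_=cv2.connectedComponentsWithStats(m.astype(np.uint8)); i=1+np.argmax(st[1:,4]); m=lab==i
    v,u=np.nonzero(m); print(n,"tube px",st[i],"zmax",np.percentile(P[m][:,2],[5,50,95]).round(4))
    cv2.imwrite(f"pics/m_{n}.png",m.astype(np.uint8)*255)
    X=plane(n,np.c_[u,v],0.011)[:,:2]; c=X.mean(0); 
    w,V=np.linalg.eigh(np.cov((X-c).T)); ax=V[:,1]; ex=(X-c)@ax; print(" centroid",c.round(4),"mid-ext",(c+ax*(ex.max()+ex.min())/2).round(4),"main",np.degrees(np.arctan2(ax[1],ax[0])),"len",np.ptp(ex))
    # legs and diagonal by line fits
    for name,s in (("legA",ex<-0.055),("diag",abs(ex)<0.02),("legB",ex>0.055)):
        l=cv2.fitLine(X[s].astype(np.float32),cv2.DIST_L2,0,.01,.01).ravel(); print(" ",name,np.degrees(np.arctan2(l[1],l[0])).round(2),l[2:].round(4))
    # blue
    b=ok&(hsv[...,0]>100)&(hsv[...,0]<125)&(hsv[...,1]>120)&(P[...,0]>0.3)&(P[...,0]<.75)&(P[...,1]<-0.1)&(P[...,1]>-.6)
    k,lab,st,_=cv2.connectedComponentsWithStats(b.astype(np.uint8))
    for i in range(1,k):
        if st[i,4]<60: continue
        q=P[lab==i]; t=q[(q[:,2]>0.074)]
        print(" blue",st[i],"z",np.percentile(q[:,2],[2,98]).round(4),"top n",len(t),rect(t[:,:2]*1000) if len(t)>4 else None)
    w=ok&(hsv[...,1]<40)&(hsv[...,2]>170)&(abs(P[...,2]-.01)<.006)&(P[...,0]>0.3)&(P[...,1]<-0.1)&(P[...,1]>-.6)
    k,lab,st,_=cv2.connectedComponentsWithStats(w.astype(np.uint8)); i=1+np.argmax(st[1:,4]); v,u=np.nonzero(lab==i)
    print(" plate",st[i],rect(plane(n,np.c_[u,v],.01)[:,:2]*1000))
E
```

```text
top tube px [282 209  95  30 905] zmax [0.0138 0.0201 0.0238]
 centroid [0.5065 0.0819] mid-ext [0.5066 0.0825] main 81.60902966149331 len 0.23649669817285984
  legA 58.05 [ 0.4917 -0.0026]
  diag -69.06 [0.5067 0.0818]
  legB 58.1 [0.5208 0.1664]
 blue [415 157  37  29 548] z [0.0183 0.0794] top n 131 ((623.484375, -169.71046447753906), (38.26702880859375, 62.82706069946289), 23.8919620513916)
 blue [465 206  43  27 671] z [0.0162 0.0797] top n 143 ((505.7656555175781, -287.783447265625), (39.4144401550293, 64.55172729492188), 23.57366943359375)
 plate [ 411  149   79   97 3331] ((564.8410034179688, -228.46826171875), (203.94802856445312, 135.28955078125), 23.892377853393555)
side tube px [276 200  32  73 980] zmax [0.0087 0.0196 0.0226]
 centroid [0.5038 0.0713] mid-ext [0.5066 0.0877] main 80.12085991483609 len 0.26036352676251606
  legA 59.61 [ 0.4856 -0.0106]
  diag -61.73 [0.5095 0.0699]
  legB 60.31 [0.519  0.1665]
 blue [ 384  255   57   69 2330] z [0.0148 0.0786] top n 298 ((623.1503295898438, -169.7089080810547), (41.181522369384766, 65.3173828125), 24.556379318237305)
 blue [ 335  329   68   71 3153] z [0.0199 0.0789] top n 583 ((504.95928955078125, -287.7886047363281), (40.9947509765625, 65.13375854492188), 23.680633544921875)
 plate [ 299  299  177  101 6448] ((564.401611328125, -228.49530029296875), (203.3342742919922, 133.52294921875), 23.84927749633789)
```

```bash
python3 - <<'E'
from h import *
for n in ["top","side"]:
    f=np.load(n+"0.npz"); m=cv2.imread(f"pics/m_{n}.png",0)>0; v,u=np.nonzero(m)
    X=plane(n,np.c_[u,v],.011)[:,:2]*1000; c=np.array([506.5,82.]); th=59.5
    for it in range(15):
        a=np.radians(th);R=np.array([[np.cos(a),-np.sin(a)],[np.sin(a),np.cos(a)]]);Y=(X-c)@R
        fits=[]
        for s in (Y[:,0]<-42,Y[:,0]>42):
            l=cv2.fitLine(X[s].astype(np.float32),cv2.DIST_L2,0,.01,.01).ravel(); fits.append((np.degrees(np.arctan2(l[1],l[0])),l[2:]))
        e=(Y[:,0].max()+Y[:,0].min())/2
        offs=[((f[1]-c)@R)[1] for f in fits]
        th=np.mean([f[0] for f in fits]); c=c+R@[e,np.mean(offs)]
    dg=Y@np.array([1,1])/2**.5; s=abs(dg)<28
    l=cv2.fitLine(X[s].astype(np.float32),cv2.DIST_L2,0,.01,.01).ravel()
    # diag window restricted 
    print(n,"c",c.round(1),"th",round(th,2),[round(float(f[0]),1) for f in fits],"offs",np.round(offs,1),"xext",Y[:,0].min().round(1),Y[:,0].max().round(1),"diag",np.degrees(np.arctan2(l[1],l[0])).round(1),l[2:].round(1))
E
```

```text
top c [506.4  82.2] th 59.81 [59.9, 59.7] offs [-29.6  29.6] xext -113.2 113.2 diag -75.4 [506.6  82.2]
side c [507.9  87.8] th 60.73 [60.3, 61.1] offs [-28.6  28.6] xext -126.3 126.3 diag -76.2 [504.9  86.4]
```

Tube: centre (0.5065, 0.082), x at 59.8°, so the diagonal is at about 104.8°. Its length (226 mm against 224) and its ±29.6 mm leg offsets match what was given. Seat: (0.5645, −0.2287), yaw about 24.0°, from both views. The grasp yaw is 104.8°, so I'll move above the tube.

{"name": "drive_tool", "arguments": {
  "plan": [
    [1,[0.02,0.04,0],5.6],
    [1,[0.021,0.04,0],5.6],
    [1,[0.021,0.04,0],5.6],
    [1,[0.021,0.04,0],5.6],
    [1,[0.021,0.04,0],5.6],
    [1,[0.021,0.04,0],5.6],
    [1,[0.021,0.04,0],5.6],
    [1,[0.021,0.04,0],5.6],
    [1,[0.021,0.04,0],5.6],
    [1,[0.021,0.04,0],5.6]
  ],
  "grip_force": 40
}}

```text
time: 1.35
ee_pos: [0.4004, -0.1143, 0.2531]
tcp_rot: [-180.0, 0.0, 76.5]
wrist_force: [0.6, -1.6, 0.8]
opening: 0.0855
```

{"name": "drive_tool", "arguments": {
  "plan": [
    [1,[0.021,0.039,-0.01],5.6],
    [1,[0.021,0.039,-0.02],5.6],
    [1,[0.021,0.039,-0.02],5.6],
    [1,[0.021,0.039,-0.02],5.6],
    [1,[0.021,0.0395,-0.02],5.5],
    [1,[0,0,-0.01],0],
    [1,[0,0,0],0]
  ]
}}

```text
time: 2.22
ee_pos: [0.5043, 0.0795, 0.1523]
tcp_rot: [-179.9, -0.0, 104.2]
wrist_force: [-0.2, 0.5, -0.4]
opening: 0.0853
```

```bash
python3 - <<'E'
from workcell import monitor, eyes
import cv2, numpy as np
o=monitor.get_obs(); print(np.round(o["q"],1),np.round(o["ee_pos"],4),np.round(o["tcp_rot"],2))
im,d=eyes.camera("wrist"); cv2.imwrite("pics/w1.png",im[:,:,::-1]); np.savez("w1.npz",im=im,d=d,p=o["ee_pos"],r=o["tcp_rot"])
E
```

```text
[ 9.  -1.1 -7.3 83.9 -0.  84.8] [0.5043 0.0795 0.1523] [-179.87   -0.    104.21]
```

View pics/w1.png

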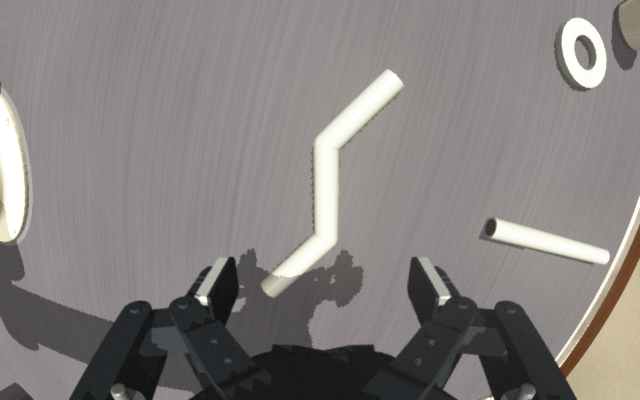

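The wrist view shows the Z-tube from (395,80) through bends at (327,145) and (327,240) to (272,288). The diagonal is upright in the image and the jaws straddle it. I'll measure it again from this view.

```bash
cat >> h.py <<'E'
from scipy.spatial.transform import Rotation as Ro
def wplane(uv,p,r,z):
    q=eyes.camera_params("wrist");M=np.array(q["mount"]);uv=np.atleast_2d(uv).astype(float)
    x=(uv[:,0]-q["cx"])/q["fx"];y=(uv[:,1]-q["cy"])/q["fy"];t=np.hypot(x,y)+1e-12
    d=np.c_[np.sin(t)*x/t,np.sin(t)*y/t,np.cos(t)]
    W=Ro.from_euler("xyz",r,degrees=True).as_matrix()
    c=np.array(p)+W@M[:3,3]; D=d@(W@M[:3,:3]).T
    return c+D*((z-c[2])/D[:,2])[:,None]
E
python3 - <<'E'
from h import *
f=np.load("w1.npz");im=f["im"];p,r=f["p"],f["r"]
g=cv2.cvtColor(im,cv2.COLOR_RGB2GRAY); hsv=cv2.cvtColor(im,cv2.COLOR_RGB2HSV)
m=np.zeros_like(g); m[60:300,255:412]=(g[60:300,255:412]>165)
k,lab,st,_=cv2.connectedComponentsWithStats(m); i=1+np.argmax(st[1:,4]); print(st[i]); m=lab==i
cv2.imwrite("pics/m_w1.png",m.astype(np.uint8)*255)
px=np.array([[395,80],[327,145],[327,240],[272,288]]); print("corners",wplane(px,p,r,.011)[:,:2].round(4).tolist())
v,u=np.nonzero(m); X=wplane(np.c_[u,v],p,r,.011)[:,:2]*1000
c=np.array([506.5,82.]);th=59.8
for it in range(15):
    a=np.radians(th);R=np.array([[np.cos(a),-np.sin(a)],[np.sin(a),np.cos(a)]]);Y=(X-c)@R
    fits=[]
    for s in (Y[:,0]<-45,Y[:,0]>45):
        l=cv2.fitLine(X[s].astype(np.float32),cv2.DIST_L2,0,.01,.01).ravel(); fits.append((np.degrees(np.arctan2(l[1],l[0])),l[2:]))
    e=(Y[:,0].max()+Y[:,0].min())/2; offs=[((q[1]-c)@R)[1] for q in fits]
    th=np.mean([q[0]%180 for q in fits]); c=c+R@[e,np.mean(offs)]
print(c.round(1),th,[q[0] for q in fits],offs,np.ptp(Y[:,0]))
# diagonal at mid: width across
b=np.radians(th+45);dv=np.array([np.cos(b),np.sin(b)]);nv=np.array([-dv[1],dv[0]])
Z=np.c_[(X-c)@dv,(X-c)@nv]; s=(abs(Z[:,0])<22)&(abs(Z[:,1])<16); l=cv2.fitLine(Z[s].astype(np.float32),cv2.DIST_L2,0,.01,.01).ravel()
print("diag tilt",np.degrees(np.arctan2(l[1],l[0])),"offset",l[3],"range",np.percentile(Z[s][:,1],[1,99]))
E
```

```text
[ 263   69  141  227 6273]
corners [[0.5388, 0.1935], [0.4976, 0.1242], [0.5195, 0.0394], [0.4794, -0.0268]]
[506.4  82.3] 59.7406 [np.float32(60.080288), np.float32(59.400917)] [np.float64(-30.09217223685287), np.float64(30.08986313418875)] 233.37889784117561
diag tilt -1.4790426 offset -1.283579 range [-11.56850965   8.91316843]
```

View pics/m_w1.png

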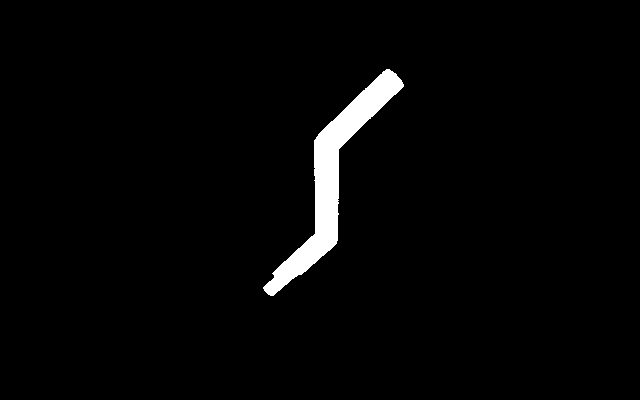

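All three estimates agree on centre (506.4, 82.2) mm and yaw 59.8°. I'll descend, stop and check before closing.

{"name": "drive_tool", "arguments": {
  "plan": [
    [1,[0.002,0.0027,-0.01],0.5],
    [1,[0,0,-0.025],0],
    [1,[0,0,-0.03],0],
    [1,[0,0,-0.03],0],
    [1,[0,0,-0.02],0],
    [1,[0,0,-0.01],0],
    [1,[0,0,0],0]
  ]
}}

```text
time: 3.15
ee_pos: [0.5069, 0.0821, 0.0282]
tcp_rot: [-180.0, -0.0, 104.7]
wrist_force: [-0.4, -0.2, 0.8]
opening: 0.0853
```

{"name": "drive_tool", "arguments": {
  "plan": [
    [1,[0,0,-0.003],0],
    [0.5,[0,0,0],0],
    [0.2,[0,0,0],0],
    [0.1,[0,0,0],0],
    [0,[0,0,0],0],
    [0,[0,0,0],0],
    [0,[0,0,0],0],
    [0,[0,0,0],0]
  ],
  "grip_force": 50
}}

```text
time: 4.15
ee_pos: [0.5073, 0.0825, 0.0256]
tcp_rot: [180.0, 0.0, 104.7]
wrist_force: [-0.8, 0.3, 5.7]
opening: 0.0204
```

The fingers stopped at 20 mm on the tube. I'll lift it slowly and look.

{"name": "drive_tool", "arguments": {
  "plan": [
    [0,[0,0,0.01],0],
    [0,[0,0,0.02],0],
    [0,[0,0,0.03],0],
    [0,[0,0,0.03],0],
    [0,[0,0,0.02],0],
    [0,[0,0,0.01],0],
    [0,[0,0,0],0]
  ]
}}

```text
time: 5.03
ee_pos: [0.5072, 0.0825, 0.1455]
tcp_rot: [180.0, 0.0, 104.7]
wrist_force: [0.8, -0.3, -2.6]
opening: 0.0204
```

```bash
cat > look.py <<'E'
import sys
from workcell import monitor, eyes
import cv2, numpy as np
t=sys.argv[1]
o=monitor.get_obs(); print(o["time"],np.round(o["q"],1),np.round(o["ee_pos"],4),np.round(o["tcp_rot"],2),o["opening"],np.round(o["wrist_force"],1),np.round(o["torque"],2))
for n in sys.argv[2:]:
    o=monitor.get_obs()
    im,d=eyes.camera(n); cv2.imwrite(f"pics/{n}_{t}.png",im[:,:,::-1]); np.savez(f"{n}_{t}.npz",im=im,d=d,p=o["ee_pos"],r=o["tcp_rot"])
E
python3 look.py lift wrist side
```

```text
5.025 [ 9.2 -0.8 -7.8 83.   0.  84.5] [0.5072 0.0825 0.1455] [179.98   0.   104.73] 0.020354809365805623 [ 0.8 -0.3 -2.6] [-0.01 -0.01 -0.02]
```

View pics/wrist_lift.png

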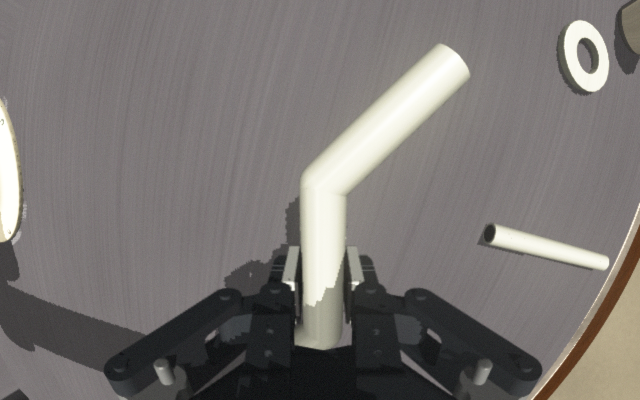

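View pics/side_lift.png

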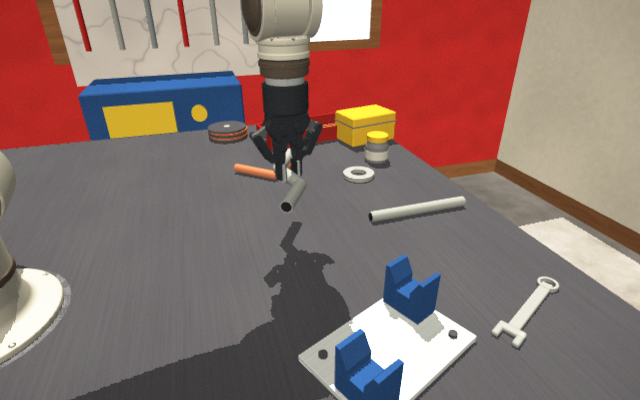

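The tube is lifted and held. Its far bend shows at (325,185), with the end at (455,60). I'll check it is level and its leg direction in the hand.

```bash
python3 - <<'E'
from h import *
f=np.load("wrist_lift.npz");im=f["im"];p,r=f["p"],f["r"];d=f["d"]
g=cv2.cvtColor(im,cv2.COLOR_RGB2GRAY)
m=np.zeros_like(g); m[35:300,290:475]=(g[35:300,290:475]>165); m[:, 1:]&=1
m&=((d>0.02)&(d<0.22)).astype(np.uint8)
k,lab,st,_=cv2.connectedComponentsWithStats(m); i=1+np.argmax(st[1:,4]); print(st[i]); v,u=np.nonzero(lab==i)
X=wplane(np.c_[u,v],p,r,.131)[:,:2]*1000
th=59.7;c=np.array(p[:2])*1000
for z in (.131,):
  a=np.radians(th);R=np.array([[np.cos(a),-np.sin(a)],[np.sin(a),np.cos(a)]]);Y=(X-c)@R
  s=Y[:,0]>45; l=cv2.fitLine(Y[s].astype(np.float32),cv2.DIST_L2,0,.01,.01).ravel()
  print("leg angle rel",np.degrees(np.arctan2(l[1],l[0])),"offset",l[2:],"end x",np.percentile(Y[:,0],[99.5,100]),"width",np.percentile(Y[(Y[:,0]>50)&(Y[:,0]<100)][:,1],[1,99]))
# depth -> 3D top surface heights along leg
q=eyes.camera_params("wrist");M=np.array(q["mount"])
x=(u-q["cx"])/q["fx"];y=(v-q["cy"])/q["fy"];t=np.hypot(x,y)
pc=np.c_[np.sin(t)*x/t,np.sin(t)*y/t,np.cos(t)]; pc*= (d[v,u]/pc[:,2])[:,None]
W=Ro.from_euler("xyz",r,degrees=True).as_matrix(); P=(pc@M[:3,:3].T+M[:3,3])@W.T+p
Y3=(P[:,:2]*1000-c)@R
for lo in range(-20,112,15):
  s=(Y3[:,0]>lo)&(Y3[:,0]<lo+15)
  if s.sum()>10: print(lo,(np.percentile(P[s][:,2],95)*1000).round(1))
E
```

```text
[  301    44   169   256 13028]
leg angle rel -0.30488753 offset [79.76761 29.88846] end x [116.61019557 118.13250138] width [19.59415848 39.99697831]
-20 141.4
-5 141.6
10 141.7
25 141.6
40 141.7
55 141.7
70 141.7
85 141.8
100 141.7
```

{"name": "drive_tool", "arguments": {
  "plan": [
    [0,[0.003,-0.015,0],-1.8],
    [0,[0.0055,-0.031,0],-3.6],
    [0,[0.0055,-0.031,0],-3.6],
    [0,[0.006,-0.032,0],-3.6],
    [0,[0.006,-0.032,0],-3.6],
    [0,[0.006,-0.032,0],-3.6],
    [0,[0.006,-0.032,0],-3.6],
    [0,[0.006,-0.032,0],-3.6],
    [0,[0.006,-0.032,0],-3.6],
    [0,[0.004,-0.021,0],-2.6]
  ]
}}

```text
time: 6.38
ee_pos: [0.5607, -0.2096, 0.1444]
tcp_rot: [-179.9, 0.0, 71.3]
wrist_force: [-0.1, 0.9, -2.3]
opening: 0.0203
```

{"name": "drive_tool", "arguments": {
  "plan": [
    [0,[0,0,0],0],
    [0,[0,0,0],0]
  ]
}}

```text
time: 6.62
ee_pos: [0.5608, -0.2072, 0.145]
tcp_rot: [-180.0, -0.0, 71.6]
wrist_force: [-0.6, 0.7, -2.3]
opening: 0.0199
```

```bash
python3 look.py hov wrist top side; python3 - <<'E'
from h import *
f=np.load("wrist_lift.npz");im=f["im"];p,r=f["p"],f["r"];d=f["d"]
E
```

```text
6.625 [-20.3  10.8   4.5  83.8   0.   88.2] [ 0.5608 -0.2072  0.145 ] [-1.7996e+02 -1.0000e-02  7.1560e+01] 0.019912746811190825 [-0.6  0.7 -2.3] [ 0.05 -0.01 -0.02]
```

View pics/wrist_hov.png

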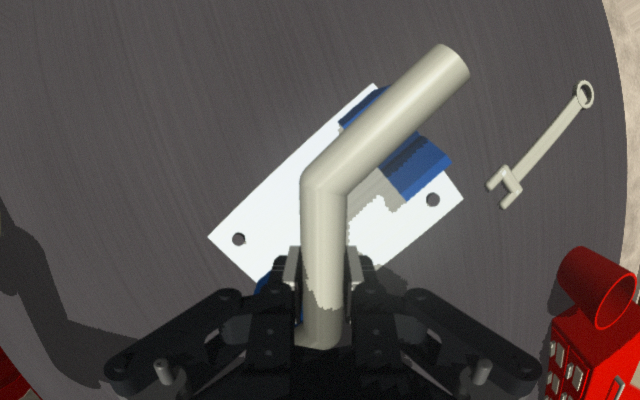

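View pics/side_hov.png

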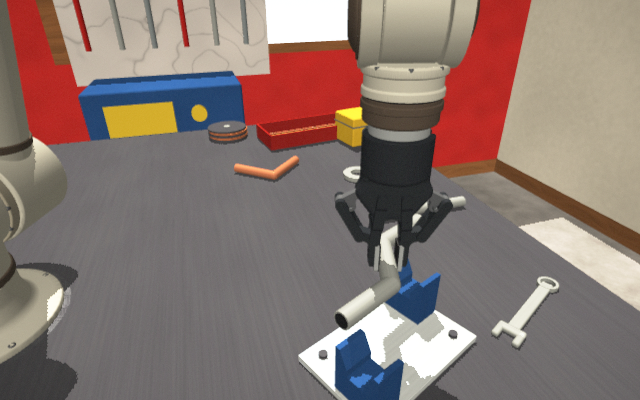

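View pics/top_hov.png

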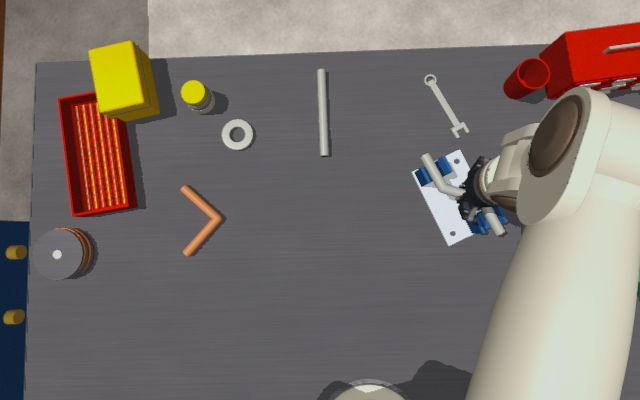

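The tube is over the jig and both views show it almost aligned, and the elbow at (205,220) in the top view hasn't moved. I'll make the last shift and turn, and drop to just above the blocks.

{"name": "drive_tool", "arguments": {
  "plan": [
    [0,[0.002,-0.011,0],-1.3],
    [0,[0.0017,-0.0105,0],-1.3],
    [0,[0,0,-0.01],0],
    [0,[0,0,-0.015],0],
    [0,[0,0,-0.005],0],
    [0,[0,0,0],0]
  ]
}}

```text
time: 7.52
ee_pos: [0.5644, -0.2287, 0.1145]
tcp_rot: [-179.9, -0.0, 68.9]
wrist_force: [0.4, -0.7, -2.0]
opening: 0.0203
```

```bash
python3 look.py hov2 wrist side
```

```text
7.525 [-22.1  12.6   3.3  80.8   0.   89. ] [ 0.5644 -0.2287  0.1145] [-179.92   -0.     68.95] 0.020275514275445473 [ 0.4 -0.7 -2. ] [ 0.04  0.05 -0.04]
```

View pics/wrist_hov2.png

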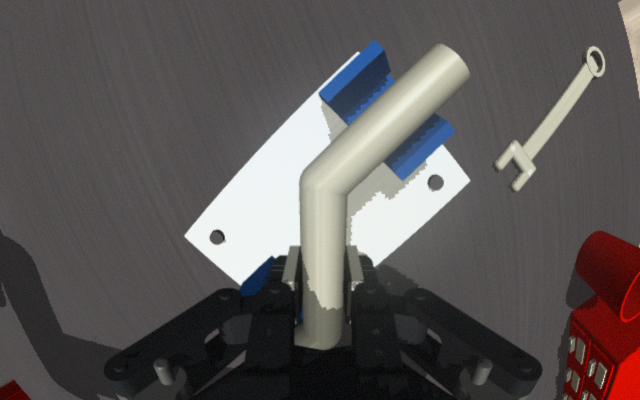

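View pics/side_hov2.png

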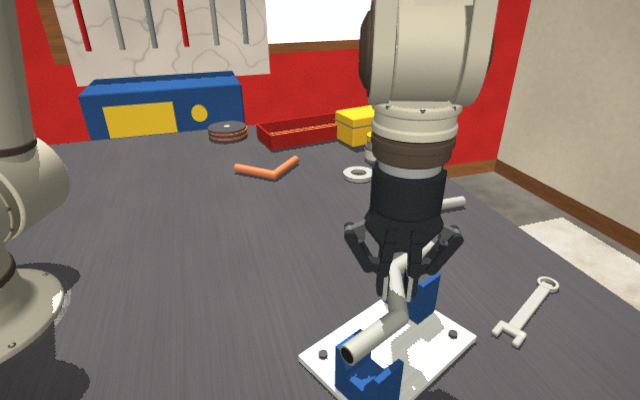

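```bash
cat > chk.py <<'E'
import sys
from h import *
def wcloud(f):
    p,r,d=f["p"],f["r"],f["d"]; q=eyes.camera_params("wrist");M=np.array(q["mount"])
    v,u=np.mgrid[:400,:640]; x=(u-q["cx"])/q["fx"];y=(v-q["cy"])/q["fy"];t=np.hypot(x,y)+1e-9
    pc=np.dstack([np.sin(t)*x/t,np.sin(t)*y/t,np.cos(t)]); pc*=(d/pc[...,2])[...,None]
    W=Ro.from_euler("xyz",r,degrees=True).as_matrix(); return (pc@M[:3,:3].T+M[:3,3])@W.T+p
if __name__=="__main__":
    f=np.load(sys.argv[1]); P=wcloud(f); im=f["im"]; hsv=cv2.cvtColor(im,cv2.COLOR_RGB2HSV); d=f["d"]
    a=np.radians(23.97);R=np.array([[np.cos(a),-np.sin(a)],[np.sin(a),np.cos(a)]])
    J=np.dstack([(P[...,:2]-[.5645,-.2287])@R,P[...,2]])*1000
    row=np.arange(400)[:,None]<250
    b=(hsv[...,0]>100)&(hsv[...,0]<125)&(hsv[...,1]>120)&row&(d>0)&(abs(J[...,0]-78)<40)&(abs(J[...,1]-30)<60)
    t=b&(abs(J[...,2]-78)<5)
    A=J[t]; print("block tops n",len(A),"z",np.median(A[:,2]).round(1),"x",np.percentile(A[:,0],[1,99]).round(1),"y",np.percentile(A[:,1],[1,99]).round(1),"centre",((np.percentile(A,1,axis=0)+np.percentile(A,99,axis=0))/2).round(1), rect(A[:,:2]))
    lo=A[A[:,1]<30];hi=A[A[:,1]>30]; print(" notch edges",np.percentile(lo[:,1],99).round(1),np.percentile(hi[:,1],1).round(1))
    zc=(f["p"][2]-.0147)*1000
    tb=(hsv[...,1]<70)&row&(d>0)&(abs(J[...,2]-zc)<16)&(J[...,0]>40)&(J[...,0]<125)&(abs(J[...,1]-30)<20)&(J[...,2]>40)
    k,lab,st,_=cv2.connectedComponentsWithStats(tb.astype(np.uint8)); tb=lab==1+np.argmax(st[1:,4])
    T=J[tb]; print("tube n",len(T),"top",np.percentile(T[:,2],97).round(1),"exp",(zc+11).round(1),"endx",np.percentile(T[:,0],[99,99.8]).round(1))
    for x0 in range(45,115,10):
        s=T[(T[:,0]>x0)&(T[:,0]<x0+10)]; 
        if len(s)>20: print(x0,"y",np.percentile(s[:,1],[1,99]).round(1),"mid",np.percentile(s[:,1],[1,99]).mean().round(1),"top",np.percentile(s[:,2],97).round(1))
E
python3 chk.py wrist_hov2.npz
```

```text
block tops n 2483 z 77.3 x [59.5 98.4] y [-1.8 61.2] centre [78.9 29.7 76.2] ((78.90974426269531, 29.247879028320312), (39.912498474121094, 64.44039154052734), 0.04219881445169449)
 notch edges 7.1 52.7
tube n 8258 top 110.8 exp 110.8 endx [112.7 113.5]
45 y [20.6 41. ] mid 30.8 top 110.8
55 y [20.5 41.1] mid 30.8 top 110.8
65 y [20.5 41. ] mid 30.7 top 110.8
75 y [20.5 40.9] mid 30.7 top 110.7
85 y [20.3 41. ] mid 30.6 top 110.9
95 y [20.3 41. ] mid 30.6 top 110.9
105 y [20.2 40.9] mid 30.6 top 110.8
```

Measured in the wrist view, the tube and block agree to about 1 mm, and the leg is parallel to 0.2°. I'll correct 0.7 mm sideways and lower it.

{"name": "drive_tool", "arguments": {
  "plan": [
    [0,[0.0003,-0.0006,-0.003],0],
    [0,[0,0,-0.006],0],
    [0,[0,0,-0.006],0],
    [0,[0,0,-0.006],0],
    [0,[0,0,-0.006],0],
    [0,[0,0,-0.005],0],
    [0,[0,0,-0.004],0],
    [0,[0,0,0],0]
  ]
}}

```text
time: 8.62
ee_pos: [0.5649, -0.2296, 0.0789]
tcp_rot: [-180.0, -0.0, 68.9]
wrist_force: [0.0, 0.1, -2.3]
opening: 0.0202
```

{"name": "drive_tool", "arguments": {
  "plan": [
    [0,[0,0,-0.003],0],
    [0,[0,0,-0.002],0],
    [0,[0,0,-0.001],0],
    [0,[0,0,-0.001],0],
    [0,[0,0,0],0]
  ]
}}

```text
time: 9.25
ee_pos: [0.5651, -0.2296, 0.0723]
tcp_rot: [-180.0, -0.0, 68.9]
wrist_force: [0.0, -1.5, -3.3]
opening: 0.0202
```

{"name": "drive_tool", "arguments": {
  "plan": [
    [0,[0,0,-0.001],0],
    [0,[0,0,-0.0005],0],
    [0,[0,0,0],0]
  ]
}}

```text
time: 9.62
ee_pos: [0.5651, -0.2296, 0.0708]
tcp_rot: [180.0, -0.0, 68.9]
wrist_force: [-0.7, 0.3, -2.1]
opening: 0.0198
```

```bash
python3 look.py low wrist side; python3 chk.py wrist_low.npz
```

```text
9.625 [-22.1  13.5  -0.5  76.    0.   89. ] [ 0.5651 -0.2296  0.0708] [180.    -0.    68.93] 0.019791776224237667 [-0.7  0.3 -2.1] [ 0.04 -0.01  0.  ]
block tops n 4844 z 77.2 x [59.4 98.4] y [-1.9 61.4] centre [78.9 29.7 76.1] ((78.97456359863281, 29.468303680419922), (64.40776062011719, 40.55665588378906), 89.6597671508789)
 notch edges 7.5 52.3
tube n 8377 top 67.2 exp 67.1 endx [112.9 113.7]
45 y [19.3 39.9] mid 29.6 top 67.1
55 y [18.3 39.9] mid 29.1 top 67.2
65 y [17.9 39.9] mid 28.9 top 67.3
75 y [17.  39.7] mid 28.4 top 67.1
85 y [19.  39.8] mid 29.4 top 67.2
95 y [18.7 39.8] mid 29.3 top 67.2
105 y [18.9 39.8] mid 29.4 top 67.3
```

View pics/side_low.png

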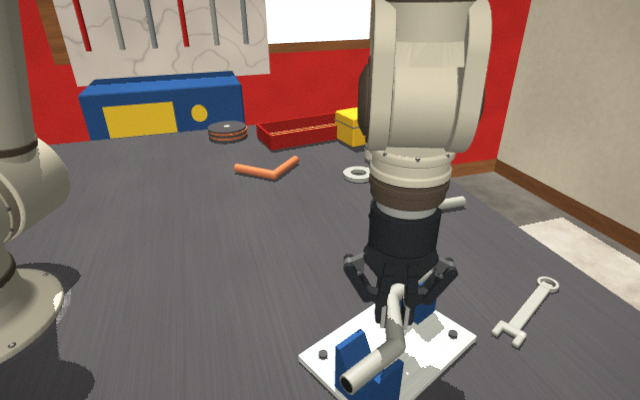

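View pics/wrist_low.png

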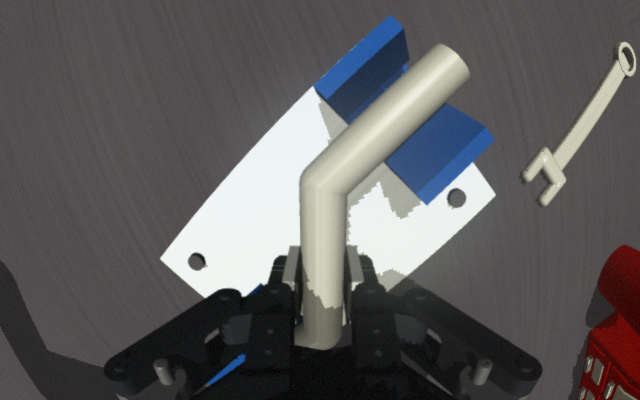

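The tube is in the notch and centred, with its top at 67.2 mm (67 when seated). I'll go down in half-millimetre steps until it touches.

{"name": "drive_tool", "arguments": {
  "plan": [
    [0,[0,0,-0.0005],0],
    [0,[0,0,0],0]
  ]
}}

```text
time: 9.98
ee_pos: [0.5651, -0.2297, 0.0707]
tcp_rot: [180.0, 0.0, 68.9]
wrist_force: [-1.2, -0.1, 2.2]
opening: 0.0202
```

{"name": "drive_tool", "arguments": {
  "plan": [
    [0,[0,0,-0.0005],0],
    [0,[0,0,0],0]
  ]
}}

```text
time: 10.22
ee_pos: [0.5651, -0.2297, 0.0707]
tcp_rot: [180.0, 0.0, 68.9]
wrist_force: [-3.1, 1.0, 6.5]
opening: 0.0201
```

Contact: the z force rises from −2 to +6.5 N and z no longer moves. I'll open gently.

{"name": "drive_tool", "arguments": {
  "plan": [
    [0.3,[0,0,0],0],
    [0.4,[0,0,0],0],
    [0.5,[0,0,0],0],
    [0.6,[0,0,0],0],
    [0.6,[0,0,0],0]
  ]
}}

```text
time: 10.85
ee_pos: [0.5651, -0.2296, 0.0697]
tcp_rot: [-180.0, -0.0, 68.9]
wrist_force: [-0.1, 0.2, 0.2]
opening: 0.0516
```

```bash
python3 look.py rel wrist; python3 chk.py wrist_rel.npz
```

```text
10.85 [-22.1  13.5  -0.6  75.9   0.   89. ] [ 0.5651 -0.2296  0.0697] [-180.     -0.     68.93] 0.051583213285554326 [-0.1  0.2  0.2] [ 0.01 -0.02 -0.  ]
block tops n 4971 z 77.2 x [59.4 98.4] y [-2.  61.4] centre [78.9 29.7 76. ] ((78.93053436279297, 29.59204864501953), (64.25324249267578, 40.49911117553711), 89.66854858398438)
 notch edges 7.5 52.3
tube n 8515 top 67.2 exp 66.0 endx [112.9 113.8]
45 y [19.4 39.9] mid 29.6 top 67.1
55 y [18.8 39.9] mid 29.3 top 67.2
65 y [17.1 39.9] mid 28.5 top 67.1
75 y [17.1 39.8] mid 28.4 top 67.2
85 y [18.9 39.9] mid 29.4 top 67.1
95 y [18.9 39.9] mid 29.4 top 67.1
105 y [19.  39.9] mid 29.4 top 67.3
```

View pics/wrist_rel.png

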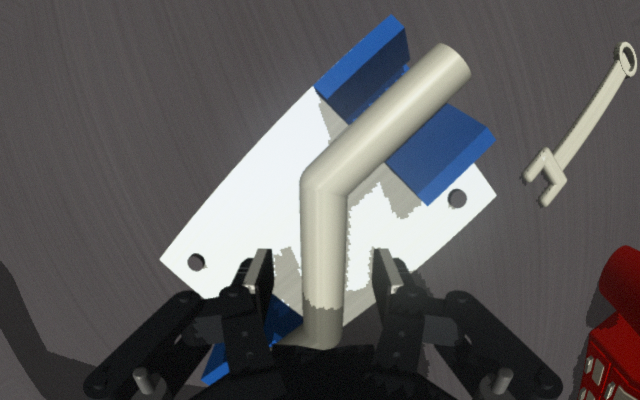

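The jaws are open and clear of the tube on both sides, and the tube lies still with its top at 67.2 mm. I'll back straight up and then away, so that the cameras can see the jig.

{"name": "drive_tool", "arguments": {
  "plan": [
    [0.6,[0,0,0.01],0],
    [0.6,[0,0,0.02],0],
    [0.6,[0,0,0.03],0],
    [0.6,[0,0,0.04],0],
    [0.6,[0,0,0.04],0],
    [0.6,[-0.02,0,0.04],0],
    [0.6,[-0.05,0,0],0],
    [0.6,[-0.05,0,0],0],
    [0.6,[-0.05,0,0],0],
    [0.6,[-0.03,0,0],0]
  ]
}}

```text
time: 12.15
ee_pos: [0.3632, -0.2294, 0.2509]
tcp_rot: [179.9, 0.0, 68.9]
wrist_force: [0.5, 0.3, 0.4]
opening: 0.0512
```

```bash
python3 look.py fin top side wrist; python3 - <<'E'
from h import *
a=np.radians(23.97);R=np.array([[np.cos(a),-np.sin(a)],[np.sin(a),np.cos(a)]])
for n in ["top","side"]:
    f=np.load(f"{n}_fin.npz");im,D=f["im"],f["d"];P=cloud(n,D);hsv=cv2.cvtColor(im,cv2.COLOR_RGB2HSV)
    J=np.dstack([(P[...,:2]-[.5645,-.2287])@R,P[...,2]])*1000
    m=(D>0)&(hsv[...,1]<70)&(J[...,2]>48)&(J[...,2]<75)&(abs(J[...,0])<130)&(abs(J[...,1])<60)
    T=J[m]; print(n,len(T),"x",np.percentile(T[:,0],[.5,99.5]).round(1))
    for lo,hi in ((-112,-98),(-98,-58),(-58,-40),(-15,15),(40,58),(58,98),(98,112)):
        s=T[(T[:,0]>lo)&(T[:,0]<hi)]
        if len(s)>8: print(lo,hi,len(s),"y",np.percentile(s[:,1],[3,97]).round(1),"top",np.percentile(s[:,2],[80,95]).round(1))
    c=(hsv[...,0]<15)&(hsv[...,1]>90)&(hsv[...,2]>90); c[:, :150]=0; 
    i0=np.load(f"{n}0.npz")["im"]; box=(slice(175,265),slice(170,235)) if n=="top" else (slice(150,185),slice(228,305))
    print("elbow diff",np.abs(im[box].astype(int)-i0[box]).mean())
E
```

```text
12.15 [-32.3 -11.5  -5.9  95.5  -0.   78.8] [ 0.3632 -0.2294  0.2509] [1.7991e+02 3.0000e-02 6.8900e+01] 0.05115695985035997 [0.5 0.3 0.4] [-0.03 -0.   -0.01]
top 1035 x [-109.4  111.9]
-112 -98 60 y [-38.9 -20.2] top [67.4 68.5]
-98 -58 171 y [-39.  -20.2] top [67.3 69. ]
-58 -40 77 y [-39.2 -20.2] top [67.3 68.5]
-15 15 174 y [-23.2  21.9] top [66.9 68.2]
40 58 74 y [19.8 39.1] top [67.3 68.5]
58 98 161 y [20.4 39.3] top [66.9 68.3]
98 112 58 y [20.4 38.9] top [66.7 68.1]
elbow diff 0.9635897435897436
side 3017 x [-112.2  110.9]
-112 -98 372 y [-40.9 -20.3] top [66.6 67.5]
-98 -58 693 y [-41.1 -16.5] top [66.9 67.8]
-58 -40 278 y [-41.2 -22.4] top [66.8 67.8]
-15 15 412 y [-22.2  21.3] top [67.  67.8]
40 58 165 y [18.3 35.7] top [66.5 67.4]
58 98 307 y [18.5 43.3] top [66.8 67.6]
98 112 96 y [19.1 34.7] top [66.9 67.5]
elbow diff 32.43623995052567
```

View pics/side_fin.png

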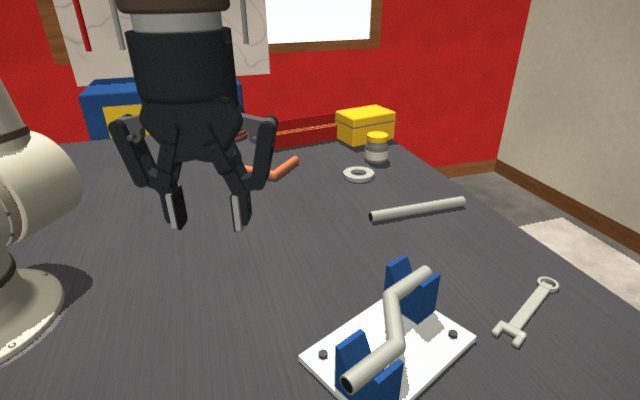

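View pics/top_fin.png

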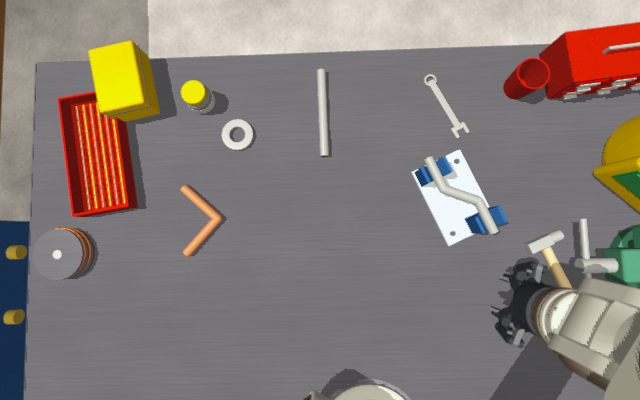

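View pics/wrist_fin.png

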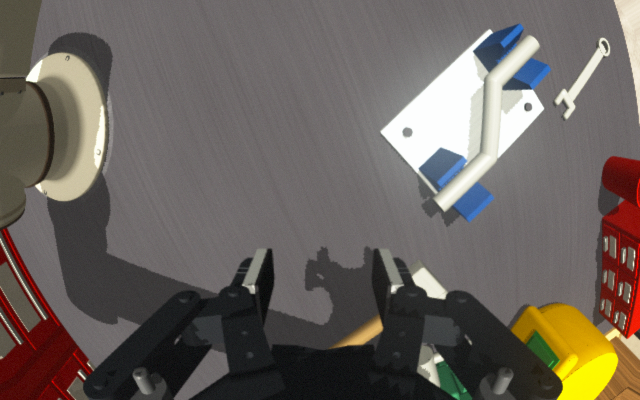

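Both views show the tube in both notches, with leg tops at about 67 mm on each side and ends at about ±111 mm from the seat. The elbow is unchanged in the top view; in the side view the gripper partly hides it. I'm handing in.

```bash
python3 -c "
from workcell import job
print(job.job_done())"
```

```text
the job is handed in; nothing more can be done
None
```

The Z-bent steel tube is seated in both blue blocks and the job is handed in, at about 12.3 s of the 35 s allowed. I gripped it across the diagonal, turned it 35.8° to match the jig and lowered it until the z force rose from about −2 to +6.5 N. Then I opened the jaws gently and backed the arm away.

**Last checks:**
- **Seating:** the leg tops measure about 67 mm above the bench on both sides, which is what a tube on the notch floors should show.
- **Centring:** the ends lie at −109 and +112 mm from the seat in the top view, and at −112 and +111 mm in the side view. That is about 14 mm beyond each block, to within the 2 mm calibration. Before I let go, the tube was centred across the near notch to within about 0.5 mm.
- **Elbow:** it is unchanged in the top view. The side-view comparison of the elbow disagreed (difference 32, against 1 in the top view), because the gripper hid part of it there, so it tells nothing.

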